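# Reload the push-latch correction-tape case

## Robot

A 6-joint arm with a two-finger parallel gripper is mounted at the origin on the work surface. World frame = base frame: x ahead of the robot, y to its left, z up, the work surface at z = 0. Lengths are in m, angles in rad, forces in N, time in s.
With the tool pointing down it reaches from about 0.3 to 0.95 m from the base axis. Payload 3.1 kg.
Tool frame: the origin (TCP) lies midway between the tips of the shut fingers; the grasp point (between the pads) lies 19 mm behind it; x points along the fingers, y is the direction in which the jaws open and shut, and the axes are right-handed (so a half turn about x gives the same grasp; the last joint's range is limited). The gripper opens to 85 mm and grips with 20 to 120 N. Pads are 22 mm wide; open, the fingers measure 114 mm over their backs; the gripper's body (76 mm by 85 mm) begins 54 mm behind the grasp point. The pads swing forward as they close: fully open they stand 13 mm farther back than shut.
Start: joints at [-1.18, 0.308, 1.634, -0, 1.2, -0.07], TCP at [0.278, -0.56, 0.231] pointing down, gripper open.
Joint ranges: [-3.06, 3.06], [-0.79, 1.96], [0.05, 2.63], [-1.19, 4.34], [0.05, 2.64], [-2.94, 2.94]. Speed limits (rad/s): [2.79, 2.79, 3.14, 3.14, 3.14, 3.14].

## Interface

Orientations are given as a unit quaternion [w, x, y, z].
In Python, from cell import manip, viewer, sign_off gives the robot as it stands. The module is installed in compiled form; this text tells all that it offers.
- The arm moves only by the tool arm_command, never from a script. Its arguments are lists of equal length, an entry for each row: "travel": the shift along the world's x, y, z in mm, a list of three; "dr": the turn, a rotation vector about the world's x, y, z in rad, a list of three. In form: {"travel": [[tx, ty, tz], ...], "dr": [[rx, ry, rz], ...]}. A call has 1 to 10 rows; each row shifts and turns the commanded pose from where the row before left it; what a row does not reach is not made up. A row lasts 1/12 s, in which the tool goes at most 41.7 mm and 7.16 degrees, less where a joint would pass 70% of its speed; a pose out of reach is approached as far as the arm can. A call with a gripper value outside its range is refused whole. "hand" is the opening, from 0 (shut) to 1 (fully open), set as the call begins (left out, the last holds). The fingers move at their own pace and stop on an object; "squeeze" is the grip in N (left out, the last holds). Time passes only in rows, so rows that do not move let the fingers close. It gives the time, the measured TCP pose, the force and the opening at its end, in the units of the state.
- manip.observe(): the state, without advancing time (a new reading comes with each control period).
- viewer.grab_frame(name): name is "side" or "top"; returns a dict with "image" (384x512x3 uint8, red, green, blue), "vertical_fov" (degrees; the focal length in pixels is half the picture's height over the tangent of half this angle, whatever the lens; pixels are square), "cx", "cy" (the principal point, pixels), "R" (3x3) and "t" (3): a world point X has camera coordinates R X + t. Camera axes: x right, y down, z forward; pixel columns grow to the right and rows downward; lengths in m; the calibration is good to about 2 mm. A picture is of the moment at which its call begins. There is no depth.
- sign_off(): hands the job in, once; it reports no verdict.
The state is a dict: "time": time; "q": joint angles; "dq": joint speeds; "joint_torque": joint torques, N m; "tcp_pos": TCP position; "orientation": TCP orientation; "ft_force": force on the tool from outside, world axes, zero at the start; "moment": the same for the moment, N m; "opening": finger opening in m.
Only numpy, scipy, OpenCV 4.12 (cv2) and the standard library are available. Lean on these libraries where they do the work, as an engineer would, in place of code of your own. Each camera call takes 0.05 s, during which the arm holds its last target.

## Task

Press the front of the bamboo case's lid so that its push-push latch lets it spring open, move the spent orange roller from the case onto the white saucer, and lay every fresh grey roller from the desk in a pocket of its own in the case, flat with its grip up. Then push the lid shut, let go, and make sure that it stays latched shut; leave the other things on the desk alone.

Things in the scene. Friction and masses are not known exactly. Their poses are not given: they have to be found in the camera images.
- case: bamboo case fixed to the desk, outside 146 (own x, depth) x 174 mm (y), walls 8 mm; side and rear walls 72 mm high, front wall (-x, towards the robot) 60 mm. Origin: centre of its underside. Inside at the front are three pockets side by side along y, each 88 (x) x 50 mm (y), parted by ribs 4 mm thick, 8 mm high; the rear 38 mm inside stays empty
- pocket0 (a point): centre of the floor of pocket 0 (own -y end of the case), 6 mm over the desk; axes as the case's. Pockets are 54 mm apart. A roller lies in it with its length along the case's x, either way round
- pocket1 (a point): centre of the floor of pocket 1 (middle of the case), 6 mm over the desk; axes as the case's. Pockets are 54 mm apart. A roller lies in it with its length along the case's x, either way round
- pocket2 (a point): centre of the floor of pocket 2 (own +y end of the case), 6 mm over the desk; axes as the case's. Pockets are 54 mm apart. A roller lies in it with its length along the case's x, either way round
- lid (a joint): lid angle (rad): 0 shut and latched, -0.056 pressed to the stop (front edge 7 mm down), 1.66 sprung fully open. Push-push latch: each press to the stop (2 to 4 N to move it; 8 N is plenty), then letting go, switches it: a shut lid springs open, an open lid swung down to the stop stays shut. Short of the stop it does not switch, and a lid let go half-way springs open. Starts shut
- lid_front (a point): point on the lid's upper (outer) face where it is pressed, marked by a thin brass plate 60 mm wide, mid-width, 109 mm from the hinge axis and 14 mm from the lid's front edge; moves with the lid; z is the outward normal of the lid, x points towards the hinge
- lid_hinge (a point): on the lid's hinge axis (along y, at the rear), mid-width, 60 mm behind the case's centre, 66 mm over the desk. The lid is a panel 124 deep x 152 wide x 6 mm thick; shut, it lies level between the side walls, underside at the axis, top 6 mm above it; open, it stands just past upright. Axes turn with the lid: x from front edge to hinge
- fresh0_mid (a point): fresh: grey, grip block black; flat correction-tape roller, 80 (own x) x 44 (y) x 16 mm, with a grip block amid its upper face: 18 (x) x 30 (y) x 22 mm tall, so 38 mm high in all; about 60 g. Point: its centre half-way up (19 mm over its underside, 3 mm over the top of the flat body). Own z points out of the grip side. Starts flat on the desk, grip up, beside the case; two or three of the fresh ones are present.
- fresh1_mid (a point): fresh: grey, grip block black; flat correction-tape roller, 80 (own x) x 44 (y) x 16 mm, with a grip block amid its upper face: 18 (x) x 30 (y) x 22 mm tall, so 38 mm high in all; about 60 g. Point: its centre half-way up (19 mm over its underside, 3 mm over the top of the flat body). Own z points out of the grip side. Starts flat on the desk, grip up, beside the case; two or three of the fresh ones are present.
- fresh2_mid (a point): fresh: grey, grip block black; flat correction-tape roller, 80 (own x) x 44 (y) x 16 mm, with a grip block amid its upper face: 18 (x) x 30 (y) x 22 mm tall, so 38 mm high in all; about 60 g. Point: its centre half-way up (19 mm over its underside, 3 mm over the top of the flat body). Own z points out of the grip side. Starts flat on the desk, grip up, beside the case; two or three of the fresh ones are present.
- spent0_mid (a point): spent: orange, grip block white; flat correction-tape roller, 80 (own x) x 44 (y) x 16 mm, with a grip block amid its upper face: 18 (x) x 30 (y) x 22 mm tall, so 38 mm high in all; about 60 g. Point: its centre half-way up (19 mm over its underside, 3 mm over the top of the flat body). Own z points out of the grip side. If present it starts in pocket 0 inside the shut case; exactly one of the three spent ones is present.
- spent1_mid (a point): spent: orange, grip block white; flat correction-tape roller, 80 (own x) x 44 (y) x 16 mm, with a grip block amid its upper face: 18 (x) x 30 (y) x 22 mm tall, so 38 mm high in all; about 60 g. Point: its centre half-way up (19 mm over its underside, 3 mm over the top of the flat body). Own z points out of the grip side. If present it starts in pocket 1 inside the shut case; exactly one of the three spent ones is present.
- spent2_mid (a point): spent: orange, grip block white; flat correction-tape roller, 80 (own x) x 44 (y) x 16 mm, with a grip block amid its upper face: 18 (x) x 30 (y) x 22 mm tall, so 38 mm high in all; about 60 g. Point: its centre half-way up (19 mm over its underside, 3 mm over the top of the flat body). Own z points out of the grip side. If present it starts in pocket 2 inside the shut case; exactly one of the three spent ones is present.
- saucer_in (a point): centre of the flat inside of the fixed white saucer (flat 116 mm across, rim 140 mm across and 12 mm high), 5 mm over the desk
- ink: bystander: amber ink jar, 48 mm across, 60 mm high; origin at the centre of its underside
- mug: bystander: blue ceramic mug, 80 mm across, 92 mm high; origin at the centre of its underside
- stapler: bystander: blue stapler, 120 mm long, about 45 mm high; origin at the centre of its underside
- eraser: bystander: white eraser, 60 x 24 x 14 mm; origin at the centre of its underside
- ruler: bystander: flat wooden ruler, 160 x 28 x 5 mm; origin at the centre of its underside
- notebook: bystander: closed green notebook, 140 x 100 x 14 mm; origin at the centre of its underside
There are look-alikes about, which are no part of the job. What is shaped like the part that bears fresh2_mid but red is not meant.

How it is judged:
On the way, in this order (a step that is already met when the one before it is completed fails the run):
1. the lid has sprung open (value of joint lid above 1.4 rad), for 0.2 s.
2. the spent roller lies on the saucer and every fresh roller flat, grip up, in a pocket, the lid still open (horizontal distance between each of spent0_mid, spent1_mid, spent2_mid and saucer_in below 0.035 m and height (world z) of each of spent0_mid, spent1_mid, spent2_mid below 0.036 m and angle between each of spent0_mid, spent1_mid, spent2_mid's own z axis and vertical below 0.2 rad and linear speed of each of spent0, spent1, spent2, fresh0, fresh1, fresh2 below 0.02 m/s and (horizontal distance between fresh0_mid and pocket0 below 0.012 m or horizontal distance between fresh0_mid and pocket1 below 0.012 m or horizontal distance between fresh0_mid and pocket2 below 0.012 m) and z of each of fresh0_mid, fresh1_mid, fresh2_mid in the frame of case below 0.03 m and angle between each of fresh0_mid, fresh1_mid, fresh2_mid's own z axis and vertical below 0.12 rad and (horizontal distance between fresh1_mid and pocket0 below 0.012 m or horizontal distance between fresh1_mid and pocket1 below 0.012 m or horizontal distance between fresh1_mid and pocket2 below 0.012 m) and (horizontal distance between fresh2_mid and pocket0 below 0.012 m or horizontal distance between fresh2_mid and pocket1 below 0.012 m or horizontal distance between fresh2_mid and pocket2 below 0.012 m) and value of joint lid above 1 rad), for 0.2 s.
At the end, for the whole second after the job is handed in: spent roller grip up (0.2 rad) on the saucer, centre within 35 mm of its centre; every fresh roller grip up (0.12 rad) in a pocket, centre within 12 mm of the pocket's, on its floor (5 mm); all at rest; lid latched shut (within 0.02 rad of 0) (horizontal distance between each of spent0_mid, spent1_mid, spent2_mid and saucer_in below 0.035 m and height (world z) of each of spent0_mid, spent1_mid, spent2_mid below 0.036 m and angle between each of spent0_mid, spent1_mid, spent2_mid's own z axis and vertical below 0.2 rad and linear speed of each of spent0, spent1, spent2, fresh0, fresh1, fresh2 below 0.02 m/s and (horizontal distance between fresh0_mid and pocket0 below 0.012 m or horizontal distance between fresh0_mid and pocket1 below 0.012 m or horizontal distance between fresh0_mid and pocket2 below 0.012 m) and z of each of fresh0_mid, fresh1_mid, fresh2_mid in the frame of case below 0.03 m and angle between each of fresh0_mid, fresh1_mid, fresh2_mid's own z axis and vertical below 0.12 rad and (horizontal distance between fresh1_mid and pocket0 below 0.012 m or horizontal distance between fresh1_mid and pocket1 below 0.012 m or horizontal distance between fresh1_mid and pocket2 below 0.012 m) and (horizontal distance between fresh2_mid and pocket0 below 0.012 m or horizontal distance between fresh2_mid and pocket1 below 0.012 m or horizontal distance between fresh2_mid and pocket2 below 0.012 m) and value of joint lid between -0.02 and 0.02 rad); the robot touches nothing.
It fails at once if a bystander is moved more than 30 mm (distance of any of ink, mug, stapler, eraser, ruler, notebook from where it was at the start of the episode above 0.03 m).
Of fresh0, fresh1, fresh2 only 2 to 3 are there at a start; the rules pass over those that are not, and their reading is None.
Of spent0, spent1, spent2 only 1 to 1 are there at a start; the rules pass over those that are not, and their reading is None.
At some moment in a run one of fresh0, fresh1, fresh2 may be knocked a few centimetres aside while the robot is not near it.
It also fails if it takes over 208 s, if anything falls off the work surface, if the arm or the gripper's body presses on something with over 40 N, if the wrist force passes 120 N, or if a joint passes its speed limit or range.

## Working session

There is one attempt and no reset: what is moved stays moved. The work goes in short steps, Python scripts to look and compute and a tool call to move; the robot and the scene stay as the last step left them, time stands still between calls to the robot, and variables do not carry over. Pictures are saved under pics/ and viewed, and the job is handed in when it is done.

Besides the shell and the picture viewer there is one more tool, called after "Call:" by a JSON object that holds its "api" and its "payload". arm_command: Moves the arm, as the interface text tells. Its arguments: {"type":"object","properties":{"travel":{"type":"array","items":{"type":"array","items":{"type":"number"}}},"dr":{"type":"array","items":{"type":"array","items":{"type":"number"}}},"hand":{"type":"number"},"squeeze":{"type":"number"}},"required":["travel","dr"]}

```bash
mkdir -p pics
cat > h.py <<'E'
import numpy as np, cv2
from cell import manip, viewer
def grab(n,fn=None):
    f=viewer.grab_frame(n)
    if fn: cv2.imwrite('pics/'+fn,f['image'][:,:,::-1])
    return f
def K(f):
    F=192/np.tan(np.radians(f['vertical_fov'])/2); return F,f['cx'],f['cy']
def ray(f,u,v):
    F,cx,cy=K(f);R=np.array(f['R']);t=np.array(f['t'])
    d=R.T@np.array([(u-cx)/F,(v-cy)/F,1]);return -R.T@t,d
def onz(f,u,v,z):
    o,d=ray(f,u,v);return o+d*(z-o[2])/d[2]
def proj(f,X):
    F,cx,cy=K(f);c=np.array(f['R'])@np.array(X)+np.array(f['t']);return c[:2]/c[2]*F+[cx,cy]
E
python3 - <<'E'
from h import *
for n in('side','top'):
    f=grab(n,n+'0.png');print(n,f['vertical_fov'],f['cx'],f['cy'],np.round(f['R'],3).tolist(),np.round(f['t'],3).tolist())
print(manip.observe())
E
```

```text
side 55.98215858471925 258.5326260186699 196.19258036340835 [[-0.86, -0.509, 0.022], [-0.331, 0.524, -0.785], [0.388, -0.682, -0.62]] [0.424, 0.238, 0.863]
top 50.63744688419519 256.63567888053586 196.84521399664123 [[0.124, -0.992, 0.005], [-0.967, -0.121, -0.225], [0.224, 0.023, -0.974]] [-0.057, 0.526, 1.198]
{'time': 0.1, 'q': array([-1.17966957e+00,  3.08950821e-01,  1.63505251e+00,  1.66248902e-05,
        1.19973341e+00, -6.97298859e-02]), 'dq': array([ 3.73837126e-05, -2.34818510e-03, -2.70908900e-03, -2.29199533e-04,
       -2.03143749e-04,  7.70320865e-04]), 'joint_torque': array([-6.46837416e-04, -4.16407228e+01, -2.77645040e+01, -1.08334243e-04,
        4.03018363e-03,  1.31099773e-05]), 'tcp_pos': array([ 0.2776223 , -0.55911444,  0.23014467]), 'orientation': array([-0.160748  , -0.6883012 , -0.16224631,  0.68853298]), 'ft_force': array([-0.33168726,  0.4426621 , -0.25939988]), 'moment': array([-0.04634964,  0.02978031, -0.02601271]), 'opening': 0.08533251856704897}
```

View pics/top0.png

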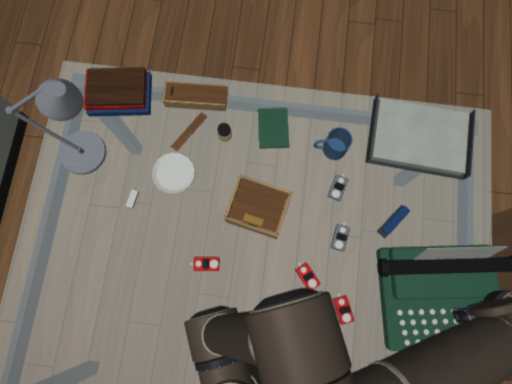

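View pics/side0.png

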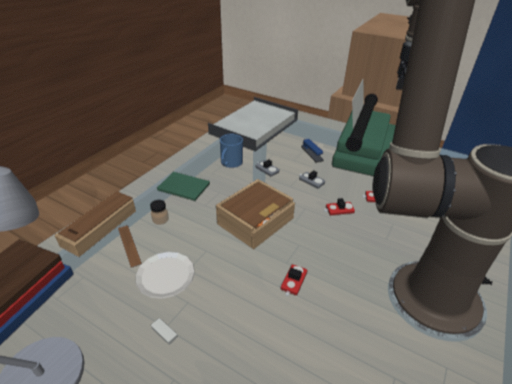

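Top view: the case is at (258,206) with its brass plate at (253,220), and the saucer is at (173,172). Grey fresh rollers are at (339,187) and (341,237). Things that could be mistaken for them: red look-alikes at (206,264), (307,276) and (343,310), and the blue stapler at (394,221). A third grey one could be hidden by the arm. I'll check a close crop.

Run:
```python
from h import *
t=cv2.imread('pics/top0.png');s=cv2.imread('pics/side0.png')
c=np.hstack([cv2.resize(t[160:260,215:365],(600,400),interpolation=cv2.INTER_CUBIC)])
c2=cv2.resize(s[120:250,200:350],(300,260)) 
cv2.imwrite('pics/crop1.png',np.clip(c*1.6,0,255).astype(np.uint8))
cv2.imwrite('pics/crop2.png',cv2.resize(np.clip(s[130:250,200:350]*1.6,0,255).astype(np.uint8),(750,600)))
f=grab('top')
for n,u,v,z in[('caseplate',253,220,.072),('saucer',173,172,.01),('f0',339,187,.03),('f1',341,237,.03),('ink',224,131,.06)]:print(n,onz(f,u,v,z).round(3))
```

```text
caseplate [0.453 0.011 0.072]
saucer [0.589 0.292 0.01 ]
f0 [ 0.6   -0.248  0.03 ]
f1 [ 0.441 -0.266  0.03 ]
ink [0.731 0.14  0.06 ]
```

View pics/crop1.png

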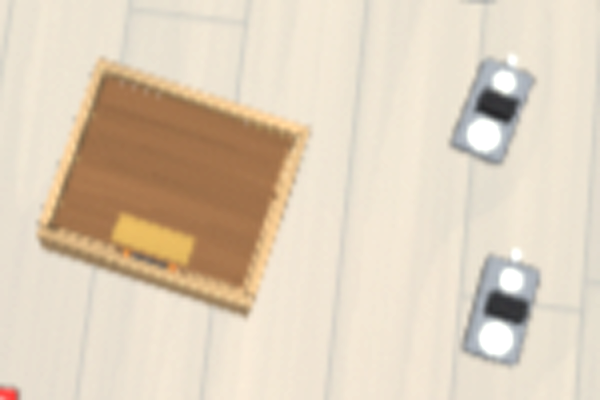

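View pics/crop2.png

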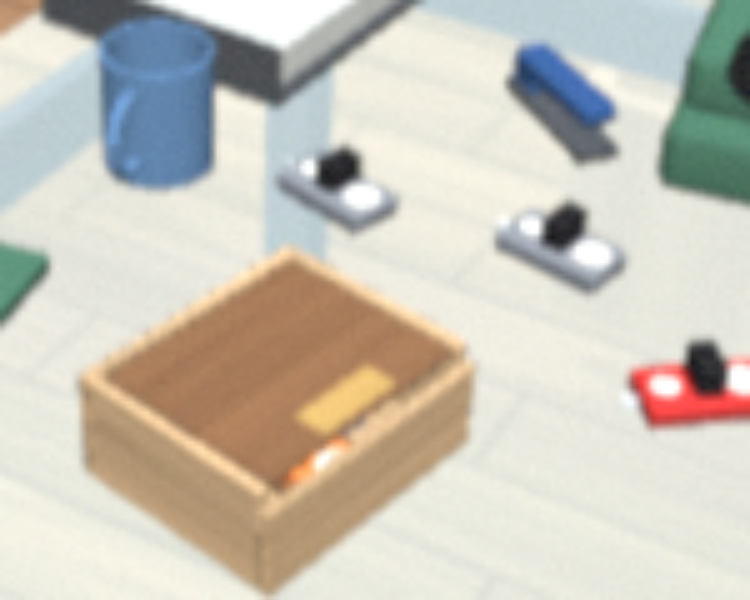

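```bash
cat >> h.py <<'E'
def hsv(f): return cv2.cvtColor(cv2.GaussianBlur(f['image'],(0,0),0.6),cv2.COLOR_RGB2HSV).astype(int)
def blobs(m,lo=5):
    n,l,s,c=cv2.connectedComponentsWithStats(m.astype(np.uint8),connectivity=8)
    return [(s[i,4],c[i],l==i) for i in range(1,n) if s[i,4]>=lo]
def grips(f,z=.038,dark=60):
    """black grip block tops + axis"""
    im=f['image'].astype(int); m=(im.max(2)<dark); return m
E
python3 - <<'E'
from h import *
f=grab('top');H=hsv(f);im=f['image']
for p in[(253,220),(253,200),(240,178),(339,187),(336,193),(341,237),(338,180),(343,229),(307,270)]:print(p,im[p[1],p[0]],H[p[1],p[0]])
E
```

```text
(253, 220) [146 118  62] [ 20 145 146]
(253, 200) [99 71 47] [ 14 134  99]
(240, 178) [121 103  75] [ 18  98 122]
(339, 187) [33 33 34] [120   8  33]
(336, 193) [185 188 181] [ 43   9 188]
(341, 237) [34 34 36] [120  14  36]
(338, 180) [148 151 149] [ 70   5 149]
(343, 229) [185 188 181] [ 43  10 186]
(307, 270) [177  60  58] [  1 164 177]
```

Run:
```python
from h import *
f=grab('top');H=hsv(f)
reg=np.zeros((384,512),bool);reg[165:245,215:305]=1
pl=reg&(H[...,1]>125)&(H[...,2]>125)
for a,c,m in blobs(pl):print('plate',a,c,onz(f,*c,.0725).round(4))
m=reg&(H[...,1]>70)&(abs(H[...,0]-16)<8)
b=max(blobs(m),key=lambda b:b[0]);cs,_=cv2.findContours(b[2].astype(np.uint8),0,1)
ap=cv2.approxPolyDP(cs[0],3,True)[:,0];print(b[0],ap.tolist())
for p in ap:print(p,onz(f,*p,.072)[:2].round(4),onz(f,*p,.06)[:2].round(4))
ld=reg&(H[...,1]>115)&(H[...,2]<118)&(abs(H[...,0]-14)<5)
b=max(blobs(ld),key=lambda b:b[0]);cs,_=cv2.findContours(b[2].astype(np.uint8),0,1)
r=cv2.boxPoints(cv2.minAreaRect(cs[0]))
print('lid')
for p in r:print(p,onz(f,*p,.072)[:2].round(4))
# saucer
m=(H[...,1]<22)&(H[...,2]>170);m[:, :140]=0;m[:140]=0;m[205:]=0;m[:,205:]=0
b=max(blobs(m),key=lambda b:b[0]);x,y=b[1];print('saucer',b[0],b[1],onz(f,x,y,.008))
s=np.where(b[2]);print(s[0].min(),s[0].max(),s[1].min(),s[1].max())
# rollers
for (u,v) in[(339,187),(341,237)]:
    im=f['image'].astype(int);w=np.zeros((384,512),bool);w[v-9:v+10,u-9:u+10]=1
    g=w&(im.max(2)<75)
    b=max(blobs(g),key=lambda b:b[0]);
    cs,_=cv2.findContours(b[2].astype(np.uint8),0,1)
    print('grip',b[0],b[1],cv2.minAreaRect(cs[0]),onz(f,*b[1],.03).round(4))
```

```text
plate 141 [252.9787234  219.45390071] [0.4546 0.0111 0.0725]
2758 [[240, 175], [226, 221], [276, 237], [291, 192]]
[240 175] [0.5885 0.0687] [0.5919 0.0696]
[226 221] [0.4398 0.0915] [0.4417 0.0926]
[276 237] [ 0.4103 -0.0642] [ 0.4119 -0.0646]
[291 192] [ 0.5542 -0.0943] [ 0.5572 -0.0951]
lid
[227.50002 216.50002] [0.4541 0.0889]
[240.40002 177.8    ] [0.5797 0.0663]
[288.10004 193.7    ] [ 0.5477 -0.086 ]
[275.2     232.40001] [ 0.4238 -0.0602]
saucer 1214 [173.47446458 171.73970346] [0.59036043 0.2909887  0.008     ]
153 191 154 193
grip 60 [338.7        185.91666667] ((338.7068786621094, 185.98275756835938), (9.47046184539795, 6.127946376800537), 21.801406860351562) [ 0.6038 -0.2463  0.03  ]
grip 64 [341.171875 236.46875 ] ((341.3018798828125, 236.44338989257812), (10.439401626586914, 5.906504154205322), 15.945395469665527) [ 0.4428 -0.2666  0.03  ]
```

Run:
```python
from h import *
C=np.array([.502,.0015]);a=-.2;ex=np.array([np.cos(a),np.sin(a)]);ey=np.array([-np.sin(a),np.cos(a)])
out=[]
for n,(x0,y0) in(('top',(205,150)),('side',(200,170))):
    f=grab(n);im=cv2.resize(f['image'][y0:y0+100,x0:x0+120,::-1],None,fx=5,fy=5,interpolation=cv2.INTER_CUBIC)
    im=np.clip(im*1.4,0,255).astype(np.uint8)
    for z,q,c in((.072,[(-73,87),(73,87),(73,-87),(-73,-87)],(0,255,0)),(.0722,[(-49-6,30),(-49+6,30),(-49+6,-30),(-49-6,-30)],(255,0,0)),(0.06,[(-73,87),(-73,-87)],(0,0,255)),(0.0,[(-73,87),(-73,-87)],(0,0,255))):
        P=[((proj(f,np.r_[C+ex*x/1e3+ey*y/1e3,z])-[x0,y0]+.5)*5).astype(int) for x,y in q]
        cv2.polylines(im,[np.array(P)],len(P)>2,c,1)
    out.append(im)
    S=np.array([.5904,.2910])
    print(n,proj(f,[*S,.008]))
cv2.imwrite('pics/ov.png',cv2.resize(np.vstack(out),(480,800)[:2]) if 0 else np.hstack([cv2.resize(o,(400,333)) for o in out]))
f=grab('side');im=f['image'].astype(int)
for p in[(266,165),(311,176)]:
    w=np.zeros((384,512),bool);w[p[1]-10:p[1]+10,p[0]-10:p[0]+14]=1
    for b in blobs(w&(im.max(2)<75)):print(b[0],b[1],onz(f,*b[1],.03).round(4))
H=hsv(f);m=(H[...,1]<22)&(H[...,2]>165);m[:245]=0;m[305:]=0;m[:,:130]=0;m[:,205:]=0
b=max(blobs(m),key=lambda b:b[0]);print(b[0],b[1],onz(f,*b[1],.008))
```

```text
top [173.47310438 171.72777859]
side [164.41220334 272.8702698 ]
54 [267.16666667 163.59259259] [ 0.603  -0.2423  0.03  ]
56 [312.375      175.10714286] [ 0.4424 -0.2626  0.03  ]
1862 [164.68152524 272.25402793] [0.59115748 0.28919729 0.008     ]
```

View pics/ov.png

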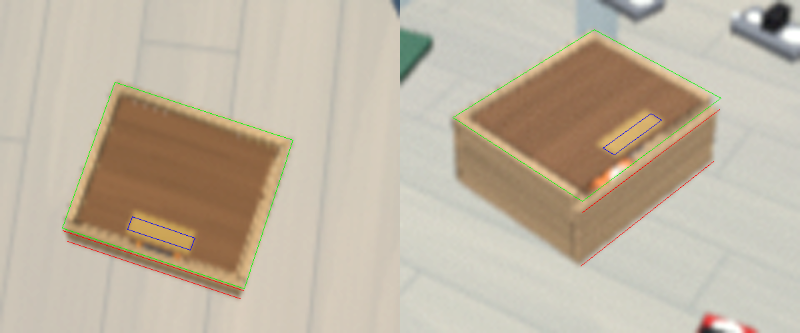

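```bash
cat >> h.py <<'E'
from scipy.spatial.transform import Rotation as Ro
def st():
    s=manip.observe();w,x,y,z=s['orientation'];R=Ro.from_quat([x,y,z,w]).as_matrix();return s,R
def go(p,jaw=None):
    """print shift mm; yaw turn (mod pi) to put tool y along world angle jaw; tilt fix"""
    s,R=st();d=(np.array(p)-s['tcp_pos'])*1e3
    print('t',round(s['time'],2),'tcp',s['tcp_pos'].round(4),'F',np.round(s['ft_force'],1),'op',round(s['opening'],4),'q6',round(s['q'][5],2))
    print('shift',d.round(1), 'rows>=',np.ceil(np.linalg.norm(d)/41))
    yaw=np.arctan2(R[1,1],R[0,1]);
    if jaw is not None:
        t=(jaw-yaw+np.pi/2)%np.pi-np.pi/2;print('yaw now',round(yaw,3),'turn',round(t,3))
    a=np.cross(R[:,0],[0,0,-1]);print('tilt fix',a.round(4),'toolx',R[:,0].round(3))
C=np.array([.502,.0015]);YAW=-.2
ex=np.array([np.cos(YAW),np.sin(YAW)]);ey=np.array([-np.sin(YAW),np.cos(YAW)])
def cas(x,y): return C+ex*x+ey*y
E
python3 - <<'E'
from h import *
f=grab('top');H=hsv(f)
# roller axis from white dots
for (u,v) in[(339,187),(341,237)]:
    im=f['image'].astype(int);w=np.zeros((384,512),bool);w[v-14:v+15,u-12:u+13]=1
    big=[]
    ctr=onz(f,u,v,.016)
    gr=w&(abs(im[...,2]-im[...,0])>6)&(im[...,2]>im[...,0]) |(w&(im.max(2)<75))
    b=max(blobs(gr),key=lambda b:b[0])
    cs,_=cv2.findContours(b[2].astype(np.uint8),0,1)
    r=cv2.boxPoints(cv2.minAreaRect(cs[0]));P=np.array([onz(f,*p,.012)[:2] for p in r])
    e=[(P[(i+1)%4]-P[i]) for i in range(4)];L=[np.linalg.norm(x) for x in e];i=int(np.argmax(L))
    print('roller',b[0],P.mean(0).round(4),np.round(L,3),'yaw',np.arctan2(*e[i][::-1]).round(3))
print(cas(-.049,0))
go([*cas(-.049,0),.12],-.2)
E
```

```text
roller 147 [ 0.6038 -0.2469] [0.073 0.038 0.073 0.038] yaw -0.269
roller 170 [ 0.4425 -0.2664] [0.075 0.04  0.075 0.039] yaw -0.16
[0.45397674 0.0112348 ]
t 0.45 tcp [ 0.2779 -0.5598  0.2312] F [-0.4  0.1  0.3] op 0.0857 q6 -0.07
shift [ 176.1  571.  -111.2] rows>= 15.0
yaw now -1.11 turn 0.91
tilt fix [-0.0001 -0.0001 -0.    ] toolx [-0.  0. -1.]
```

Call:
{"api": "arm_command", "payload": {"travel": [[11, 36, 0], [11, 36, 0], [11, 36, 0], [11, 36, 0], [11, 36, 0], [11, 36, 0], [11, 36, 0], [11, 36, 0], [11, 36, 0], [11, 36, 0]], "dr": [[0, 0, 0.06], [0, 0, 0.06], [0, 0, 0.06], [0, 0, 0.06], [0, 0, 0.06], [0, 0, 0.06], [0, 0, 0.06], [0, 0, 0.06], [0, 0, 0.06], [0, 0, 0.06]], "hand": 0}}

```text
time: 1.28
tcp_pos: [0.3882, -0.1982, 0.2316]
orientation: [0.359, 0.61, 0.358, -0.609]
ft_force: [0.9, -0.6, 0.1]
opening: 0.0001
```

Call:
{"api": "arm_command", "payload": {"travel": [[11, 36, -20], [11, 36, -20], [11, 36, -20], [11, 36, -20], [11, 36, -20], [11, 30, -20]], "dr": [[0, 0, 0.05], [0, 0, 0.05], [0, 0, 0.05], [0, 0, 0.05], [0, 0, 0.05], [0, 0, 0.06]]}}

```text
time: 1.78
tcp_pos: [0.4531, 0.0084, 0.1132]
orientation: [0.449, 0.547, 0.448, -0.546]
ft_force: [0.9, -0.4, 0.2]
opening: 0.0001
```

Run:
```python
from h import *
go([*cas(-.049,0),.074],-.2)
grab('top','t1.png')
```

```text
t 1.78 tcp [0.4531 0.0084 0.1132] F [ 0.9 -0.4  0.2] op 0.0001 q6 0.12
shift [  0.9   2.9 -39.2] rows>= 1.0
yaw now -0.197 turn -0.003
tilt fix [-0.0002  0.0014  0.    ] toolx [ 0.001  0.    -1.   ]
```

View pics/t1.png

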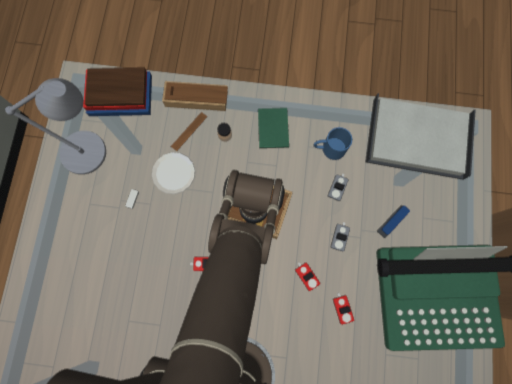

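The arm has moved clear, and only two grey rollers are in view, at (339,187) and (341,237), plus the three red look-alikes. Now I'll press the lid.

Call:
{"api": "arm_command", "payload": {"travel": [[1, 3, -15], [0, 0, -15], [0, 0, -7], [0, 0, -2], [0, 0, -2], [0, 0, 0]], "dr": [[0, 0, 0], [0, 0, 0], [0, 0, 0], [0, 0, 0], [0, 0, 0], [0, 0, 0]]}}

```text
time: 2.33
tcp_pos: [0.454, 0.0087, 0.0729]
orientation: [0.448, 0.548, 0.447, -0.547]
ft_force: [0.1, -0.0, 0.1]
opening: -0.0001
```

Call:
{"api": "arm_command", "payload": {"travel": [[0, 0, -2], [0, 0, -2], [0, 0, -1], [0, 0, 0]], "dr": [[0, 0, 0], [0, 0, 0], [0, 0, 0], [0, 0, 0]]}}

```text
time: 2.67
tcp_pos: [0.4544, 0.0088, 0.068]
orientation: [0.448, 0.548, 0.447, -0.547]
ft_force: [0.1, -1.3, 2.1]
opening: -0.0001
```

Call:
{"api": "arm_command", "payload": {"travel": [[0, 0, -1], [0, 0, -1], [0, 0, -1], [0, 0, 0]], "dr": [[0, 0, 0], [0, 0, 0], [0, 0, 0], [0, 0, 0]]}}

```text
time: 3.0
tcp_pos: [0.4546, 0.0088, 0.0655]
orientation: [0.448, 0.548, 0.447, -0.547]
ft_force: [-1.2, -1.0, 10.1]
opening: -0.0001
```

Force of 10 N at 6.5 mm of travel means it has reached the stop. I'll release upward and toward the robot.

Call:
{"api": "arm_command", "payload": {"travel": [[0, 0, 12], [-20, 4, 20], [-35, 7, 20], [-35, 7, 20], [0, 0, 40], [0, 0, 40], [0, 0, 0], [0, 0, 0]], "dr": [[0, 0, 0], [0, 0, 0], [0, 0, 0], [0, 0, 0], [0, 0, 0], [0, 0, 0], [0, 0, 0], [0, 0, 0]], "hand": 0.5}}

```text
time: 3.67
tcp_pos: [0.3655, 0.0273, 0.2189]
orientation: [0.449, 0.549, 0.446, -0.546]
ft_force: [-1.5, -0.6, -1.5]
opening: 0.0425
```

Run:
```python
from h import *
go([*cas(-.021,0),.15],-.2)
t=grab('top','t2.png');s=grab('side','s2.png')
a=cv2.resize(t['image'][150:260,190:310,::-1],(480,440));b=cv2.resize(s['image'][130:250,190:310,::-1],(320,320))
b=cv2.copyMakeBorder(b,0,120,0,0,0);cv2.imwrite('pics/c2.png',np.clip(np.hstack([a,b])*1.5,0,255).astype(np.uint8))
```

```text
t 3.67 tcp [0.3655 0.0273 0.2189] F [-1.5 -0.6 -1.5] op 0.0425 q6 0.15
shift [115.9 -21.6 -68.9] rows>= 4.0
yaw now -0.2 turn -0.0
tilt fix [-0.0001  0.0066  0.    ] toolx [ 0.007  0.    -1.   ]
```

View pics/c2.png

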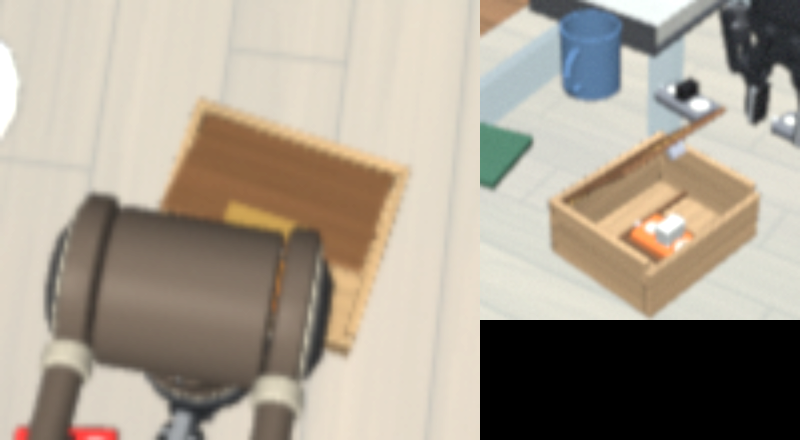

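The lid is swinging up, caught mid-way. The orange roller shows at about (660,235) in the side crop. I'll step aside for a clear view.

Call:
{"api": "arm_command", "payload": {"travel": [[0, 38, 0], [0, 38, 0], [0, 38, 0], [0, 38, 0], [0, 38, 0], [0, 0, 0], [0, 0, 0], [0, 0, 0]], "dr": [[0, 0, 0], [0, 0, 0], [0, 0, 0], [0, 0, 0], [0, 0, 0], [0, 0, 0], [0, 0, 0], [0, 0, 0]]}}

```text
time: 4.43
tcp_pos: [0.3623, 0.2164, 0.2145]
orientation: [-0.448, -0.545, -0.448, 0.549]
ft_force: [0.3, -0.5, 0.2]
opening: 0.0426
```

Run:
```python
from h import *
t=grab('top','t3.png');s=grab('side','s3.png')
a=cv2.resize(t['image'][150:260,190:310,::-1],(480,440));b=cv2.resize(s['image'][130:250,190:310,::-1],(320,320))
b=cv2.copyMakeBorder(b,0,120,0,0,0);cv2.imwrite('pics/c3.png',np.clip(np.hstack([a,b])*1.5,0,255).astype(np.uint8))
for n,f in(('top',t),('side',s)):
    H=hsv(f);w=np.zeros((384,512),bool);w[150:260,200:310]=1
    m=w&(H[...,0]<14)&(H[...,1]>170)&(H[...,2]>120)
    for b in blobs(m,8):print(n,'or',b[0],b[1],onz(f,*b[1],.02).round(4))
    m=w&(H[...,1]<40)&(H[...,2]>110)
    for i in range(3):
        P=cas(-.021,(i-1)*.054);print(i,P.round(4),proj(f,[*P,.04]).round(1))
```

```text
0 [ 0.4707 -0.0473] [272.3 218.5]
1 [0.4814 0.0057] [255.8 213. ]
2 [0.4921 0.0586] [239.5 207.6]
0 [ 0.4707 -0.0473] [273.8 205.1]
1 [0.4814 0.0057] [261.4 213.9]
2 [0.4921 0.0586] [248.3 223.3]
```

View pics/c3.png

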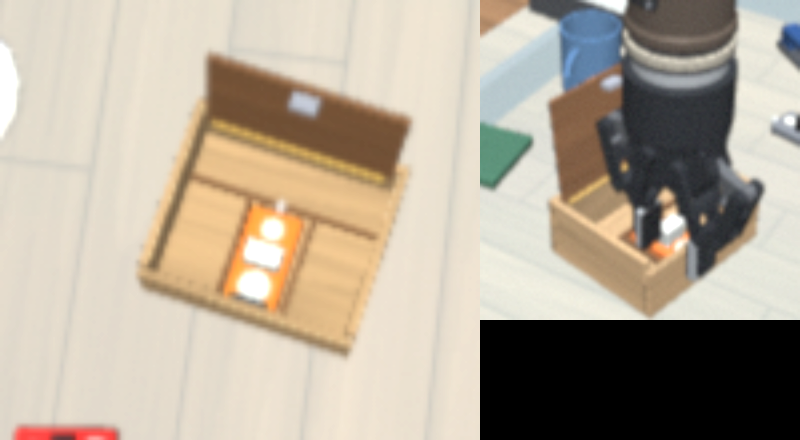

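The spent roller is in the middle pocket: its grip at (256,213) matches the pocket1 projection (255.8,213.0). I'll grasp it with the jaws along the case's x.

Call:
{"api": "arm_command", "payload": {"travel": [[19, -35, 0], [20, -35, 0], [20, -35, -10], [20, -35, -10], [20, -35, -10], [20, -36, -15], [0, 0, 0]], "dr": [[0, 0, 0], [0, 0, 0], [0, 0, 0], [0, 0, 0], [0, 0, 0], [0, 0, 0], [0, 0, 0]], "hand": 0.5, "squeeze": 40}}

```text
time: 5.12
tcp_pos: [0.4828, 0.0008, 0.1702]
orientation: [-0.446, -0.548, -0.445, 0.55]
ft_force: [-0.2, -0.4, -0.7]
opening: 0.043
```

Run:
```python
from h import *
go([.4814,.0057,.025],-.2)
```

```text
t 5.12 tcp [0.4828 0.0008 0.1702] F [-0.2 -0.4 -0.7] op 0.043 q6 0.12
shift [  -1.4    4.9 -145.2] rows>= 4.0
yaw now -0.208 turn 0.008
tilt fix [ 0.0028 -0.001   0.    ] toolx [-0.001 -0.003 -1.   ]
```

Call:
{"api": "arm_command", "payload": {"travel": [[-1, 4, -30], [0, 0, -30], [0, 0, -30], [0, 0, -25], [0, 0, -15], [0, 0, -10], [0, 0, -5], [0, 0, 0]], "dr": [[0.003, 0, 0.008], [0, 0, 0], [0, 0, 0], [0, 0, 0], [0, 0, 0], [0, 0, 0], [0, 0, 0], [0, 0, 0]]}}

```text
time: 5.78
tcp_pos: [0.4798, 0.0114, 0.0266]
orientation: [0.448, 0.546, 0.451, -0.546]
ft_force: [0.0, -0.3, -0.8]
opening: 0.0425
```

Call:
{"api": "arm_command", "payload": {"travel": [[0, 0, 0], [0, 0, 0], [0, 0, 0], [0, 0, 0], [0, 0, 0], [0, 0, 0]], "dr": [[0, 0, 0], [0, 0, 0], [0, 0, 0], [0, 0, 0], [0, 0, 0], [0, 0, 0]], "hand": 0}}

```text
time: 6.28
tcp_pos: [0.4822, 0.0118, 0.0287]
orientation: [0.45, 0.547, 0.45, -0.544]
ft_force: [0.7, 0.1, 7.0]
opening: 0.0168
```

Call:
{"api": "arm_command", "payload": {"travel": [[0, 0, 10], [0, 0, 25], [0, 0, 30], [0, 0, 30], [0, 0, 25], [0, 30, 0], [0, 35, 0], [0, 35, 0], [0, 30, 0], [0, 0, 0]], "dr": [[0, 0, 0], [0, 0, 0], [0, 0, 0], [0, 0, 0], [0, 0, 0], [0, 0, 0], [0, 0, 0], [0, 0, 0], [0, 0, 0], [0, 0, 0]]}}

```text
time: 7.12
tcp_pos: [0.4803, 0.1464, 0.1481]
orientation: [0.449, 0.546, 0.452, -0.543]
ft_force: [-0.2, -1.2, -0.4]
opening: 0.0169
```

Call:
{"api": "arm_command", "payload": {"travel": [[20, 28, 0], [25, 32, 0], [25, 32, 0], [25, 32, 0], [14, 28, 0], [0, 0, 0], [0, 0, 0], [0, 0, 0]], "dr": [[0, 0, 0], [0, 0, 0], [0, 0, 0], [0, 0, 0], [0, 0, 0], [0, 0, 0], [0, 0, 0], [0, 0, 0]]}}

```text
time: 7.78
tcp_pos: [0.5885, 0.2929, 0.1465]
orientation: [-0.449, -0.545, -0.451, 0.546]
ft_force: [-1.2, -1.0, -1.0]
opening: 0.017
```

Run:
```python
from h import *
go([.5905,.296,.029],-.2)
t=grab('top','t4.png');s=grab('side','s4.png')
a=cv2.resize(t['image'][120:230,130:250,::-1],(400,366));b=cv2.resize(s['image'][190:310,100:220,::-1],(366,366))
cv2.imwrite('pics/c4.png',np.clip(np.hstack([a,b])*1.4,0,255).astype(np.uint8))
```

```text
t 7.78 tcp [0.5885 0.2929 0.1465] F [-1.2 -1.  -1. ] op 0.017 q6 0.58
shift [   2.     3.1 -117.5] rows>= 3.0
yaw now -0.192 turn -0.008
tilt fix [-0.0013 -0.0025 -0.    ] toolx [-0.002  0.001 -1.   ]
```

View pics/c4.png

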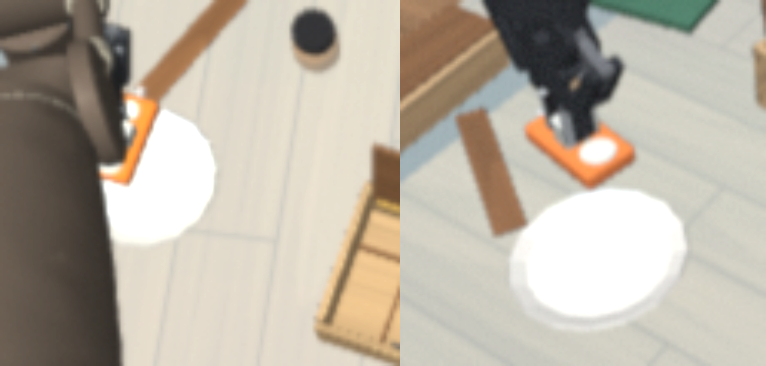

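The roller is held level over the saucer. Lowering it now.

Call:
{"api": "arm_command", "payload": {"travel": [[2, 2, -25], [0, 0, -30], [0, 0, -25], [0, 0, -17], [0, 0, -10], [0, 0, -6], [0, 0, -3], [0, 0, -1], [0, 0, 0]], "dr": [[0, 0, 0], [0, 0, 0], [0, 0, 0], [0, 0, 0], [0, 0, 0], [0, 0, 0], [0, 0, 0], [0, 0, 0], [0, 0, 0]]}}

```text
time: 8.63
tcp_pos: [0.5926, 0.2961, 0.0315]
orientation: [0.449, 0.547, 0.45, -0.544]
ft_force: [0.6, 0.9, -0.4]
opening: 0.0169
```

Call:
{"api": "arm_command", "payload": {"travel": [[0, 0, -2], [0, 0, -1], [0, 0, 0], [0, 0, 0]], "dr": [[0, 0, 0], [0, 0, 0], [0, 0, 0], [0, 0, 0]]}}

```text
time: 8.97
tcp_pos: [0.5921, 0.2962, 0.0279]
orientation: [0.449, 0.547, 0.451, -0.545]
ft_force: [0.4, 0.4, 0.1]
opening: 0.0167
```

Call:
{"api": "arm_command", "payload": {"travel": [[0, 0, -1], [0, 0, 0], [0, 0, 0]], "dr": [[0, 0, 0], [0, 0, 0], [0, 0, 0]]}}

```text
time: 9.22
tcp_pos: [0.5922, 0.2961, 0.0278]
orientation: [0.449, 0.547, 0.451, -0.545]
ft_force: [-1.7, -1.3, 5.1]
opening: 0.0168
```

It has touched down at 5 N. Opening and retreating.

Call:
{"api": "arm_command", "payload": {"travel": [[0, 0, 0], [0, 0, 0], [0, 0, 0], [0, 0, 10], [0, 0, 25], [0, 0, 35], [0, 0, 35], [0, 0, 35], [0, 0, 35], [0, 0, 0]], "dr": [[0, 0, 0], [0, 0, 0], [0, 0, 0], [0, 0, 0], [0, 0, 0], [0, 0, 0], [0, 0, 0], [0, 0, 0], [0, 0, 0], [0, 0, 0]], "hand": 0.6}}

```text
time: 10.05
tcp_pos: [0.597, 0.2982, 0.2119]
orientation: [0.451, 0.552, 0.449, -0.539]
ft_force: [0.8, 0.1, 1.5]
opening: 0.0513
```

Call:
{"api": "arm_command", "payload": {"travel": [[-36, -20, 0], [-36, -20, 0], [-36, -20, 0], [-36, -20, 0], [-20, -36, 0], [0, -40, 0], [0, -40, 0], [0, -40, 0], [0, -40, 0], [0, -40, 0]], "dr": [[0, 0, 0], [0, 0, 0], [0, 0, 0], [0, 0, 0], [0, 0, 0], [0, 0, 0], [0, 0, 0], [0, 0, 0], [0, 0, 0], [0, 0, 0]]}}

```text
time: 10.88
tcp_pos: [0.4274, -0.0218, 0.202]
orientation: [0.45, 0.547, 0.45, -0.544]
ft_force: [0.6, -0.6, 0.7]
opening: 0.0516
```

Call:
{"api": "arm_command", "payload": {"travel": [[0, -40, 0], [0, -40, 0], [0, -40, 0], [0, 0, 0], [0, 0, 0], [0, 0, 0]], "dr": [[0, 0, 0], [0, 0, 0], [0, 0, 0], [0, 0, 0], [0, 0, 0], [0, 0, 0]]}}

```text
time: 11.38
tcp_pos: [0.4274, -0.1399, 0.2013]
orientation: [0.448, 0.547, 0.45, -0.545]
ft_force: [-0.4, 0.2, -0.3]
opening: 0.0514
```

Run:
```python
from h import *
go([.4425,-.2645,.15],-.16)
t=grab('top','t5.png');s=grab('side','s5.png')
f=t;H=hsv(f);w=np.zeros((384,512),bool);w[145:200,145:205]=1
m=w&(H[...,0]<16)&(H[...,1]>120)&(H[...,2]>110)
ys,xs=np.where(m);r=cv2.minAreaRect(np.c_[xs,ys].astype(np.float32));print('spent',len(xs),r,onz(f,*r[0],.018).round(4))
```

```text
t 11.38 tcp [ 0.4274 -0.1399  0.2013] F [-0.4  0.2 -0.3] op 0.0514 q6 -0.22
shift [  15.1 -124.6  -51.3] rows>= 4.0
yaw now -0.193 turn 0.033
tilt fix [-0.0038 -0.0002 -0.    ] toolx [-0.     0.004 -1.   ]
spent 142 ((174.87738037109375, 163.8248748779297), (13.808024406433105, 38.47595977783203), 15.708637237548828) [0.6148 0.2886 0.018 ]
```

View pics/t5.png

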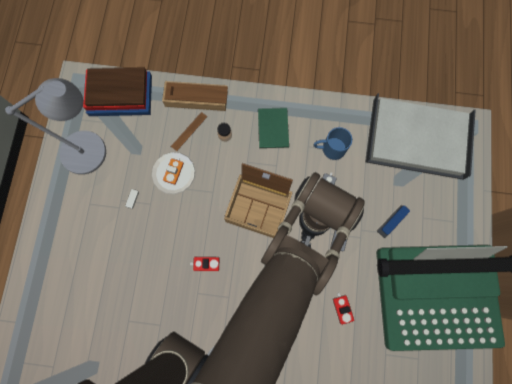

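View pics/s5.png

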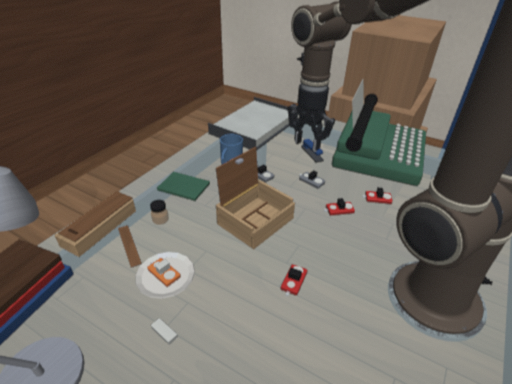

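The spent roller lies on the saucer at (173,172). In the side view the far grey roller is near (263,171), where it was at (267,164) before, so it may have been knocked. I'll measure it again.

```bash
cat >> h.py <<'E'
def rollers(f,reg,dark=75):
    im=f['image'].astype(int);w=np.zeros((384,512),bool);x0,y0,x1,y1=reg;w[y0:y1,x0:x1]=1
    for b in blobs(w&(im.max(2)<dark),15):
        if b[0]>150: print('big',b[0],b[1]);continue
        print('dark',b[0],b[1].round(1),onz(f,*b[1],.03).round(4))
E
python3 - <<'E'
from h import *
s=grab('side');rollers(s,(240,140,340,200))
b=s['image'][120:220,220:360,::-1];cv2.imwrite('pics/c5.png',np.clip(cv2.resize(b,(770,550),interpolation=cv2.INTER_CUBIC)*1.5,0,255).astype(np.uint8))
E
```

```text
dark 125 [251.4 143.5] [ 0.72   -0.3292  0.03  ]
dark 43 [317.6 144. ] [ 0.5093 -0.4609  0.03  ]
dark 132 [311.5 152.8] [ 0.5029 -0.3908  0.03  ]
dark 23 [338.1 146.9] [ 0.4361 -0.483   0.03  ]
dark 46 [335.5 163.1] [ 0.404  -0.3731  0.03  ]
dark 60 [261.1 168.8] [ 0.6043 -0.2031  0.03  ]
dark 55 [312.5 175.1] [ 0.4422 -0.2629  0.03  ]
```

View pics/c5.png

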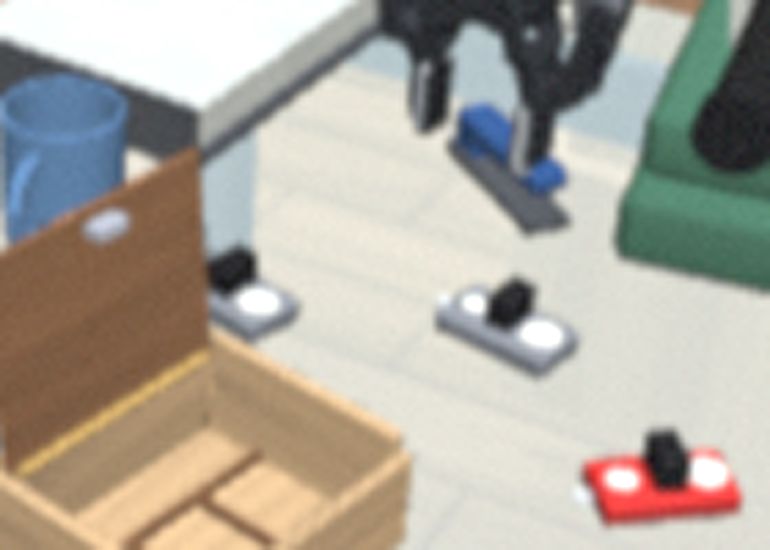

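The far roller A was knocked about 40 mm, to roughly (0.604,-0.205). B has not moved from (0.4425,-0.265). I'll fetch B first.

Call:
{"api": "arm_command", "payload": {"travel": [[5, -31, -12], [5, -31, -12], [5, -31, -12], [0, -31, -15], [0, 0, 0], [0, 0, 0], [0, 0, 0]], "dr": [[0.004, 0, 0.033], [0, 0, 0], [0, 0, 0], [0, 0, 0], [0, 0, 0], [0, 0, 0], [0, 0, 0]], "hand": 0.6}}

```text
time: 12.12
tcp_pos: [0.4427, -0.2626, 0.15]
orientation: [0.457, 0.539, 0.461, -0.536]
ft_force: [0.2, 0.9, 0.5]
opening: 0.0509
```

Run:
```python
from h import *
go([.4425,-.2645,.021],-.16)
```

```text
t 12.12 tcp [ 0.4427 -0.2626  0.15  ] F [0.2 0.9 0.5] op 0.0509 q6 -0.47
shift [  -0.2   -1.9 -129. ] rows>= 4.0
yaw now -0.158 turn -0.002
tilt fix [-0.0082 -0.001  -0.    ] toolx [-0.001  0.008 -1.   ]
```

Call:
{"api": "arm_command", "payload": {"travel": [[0, -2, -30], [0, 0, -30], [0, 0, -25], [0, 0, -20], [0, 0, -12], [0, 0, -7], [0, 0, -4], [0, 0, 0], [0, 0, 0]], "dr": [[-0.006, 0, 0], [0, 0, 0], [0, 0, 0], [0, 0, 0], [0, 0, 0], [0, 0, 0], [0, 0, 0], [0, 0, 0], [0, 0, 0]]}}

```text
time: 12.87
tcp_pos: [0.4437, -0.2664, 0.0233]
orientation: [0.459, 0.538, 0.458, -0.538]
ft_force: [-0.1, 0.3, 0.0]
opening: 0.051
```

Call:
{"api": "arm_command", "payload": {"travel": [[0, 0, 0], [0, 0, 0], [0, 0, 0], [0, 0, 0], [0, 0, 0], [0, 0, 0]], "dr": [[0, 0, 0], [0, 0, 0], [0, 0, 0], [0, 0, 0], [0, 0, 0], [0, 0, 0]], "hand": 0}}

```text
time: 13.37
tcp_pos: [0.4436, -0.2669, 0.0234]
orientation: [0.459, 0.539, 0.458, -0.538]
ft_force: [-0.5, 0.9, 6.3]
opening: 0.0169
```

Run:
```python
from h import *
go([*cas(-.021,-.054),.15],-.2)
```

```text
t 13.37 tcp [ 0.4436 -0.2669  0.0234] F [-0.5  0.9  6.3] op 0.0169 q6 -0.47
shift [ 27.1 219.6 126.6] rows>= 7.0
yaw now -0.159 turn -0.041
tilt fix [0.0003 0.0017 0.    ] toolx [ 0.002 -0.    -1.   ]
```

Call:
{"api": "arm_command", "payload": {"travel": [[0, 0, 10], [0, 0, 25], [0, 0, 35], [0, 0, 35], [0, 0, 25], [0, 0, 0], [4, 31, 0], [4, 31, 0], [4, 31, 0], [4, 31, 0]], "dr": [[0, 0, 0], [0, 0, 0], [0, 0, 0], [0, 0, 0], [0, 0, 0], [0, 0, 0], [0, 0, -0.01], [0, 0, -0.01], [0, 0, -0.01], [0, 0, -0.01]]}}

```text
time: 14.2
tcp_pos: [0.4575, -0.1407, 0.1515]
orientation: [-0.447, -0.547, -0.448, 0.548]
ft_force: [-0.5, 0.1, -0.5]
opening: 0.0172
```

Call:
{"api": "arm_command", "payload": {"travel": [[4, 31, 0], [4, 31, 0], [3, 33, 0], [0, 0, 0], [0, 0, 0], [0, 0, 0], [0, 0, 0]], "dr": [[0, 0, 0], [0, 0, 0], [0, 0, 0], [0, 0, 0], [0, 0, 0], [0, 0, 0], [0, 0, 0]]}}

```text
time: 14.78
tcp_pos: [0.4693, -0.0479, 0.1519]
orientation: [-0.447, -0.547, -0.448, 0.547]
ft_force: [-0.3, -0.5, -0.2]
opening: 0.0168
```

Run:
```python
from h import *
go([*cas(-.021,-.054),.15],-.2)
t=grab('top','t6.png');s=grab('side','s6.png')
a=cv2.resize(t['image'][150:260,190:310,::-1],(400,366));b=cv2.resize(s['image'][130:250,200:320,::-1],(366,366))
cv2.imwrite('pics/c6.png',np.clip(np.hstack([a,b])*1.4,0,255).astype(np.uint8))
```

```text
t 14.78 tcp [ 0.4693 -0.0479  0.1519] F [-0.3 -0.5 -0.2] op 0.0168 q6 0.01
shift [ 1.4  0.7 -1.9] rows>= 1.0
yaw now -0.2 turn -0.0
tilt fix [-0.0008 -0.001  -0.    ] toolx [-0.001  0.001 -1.   ]
```

View pics/c6.png

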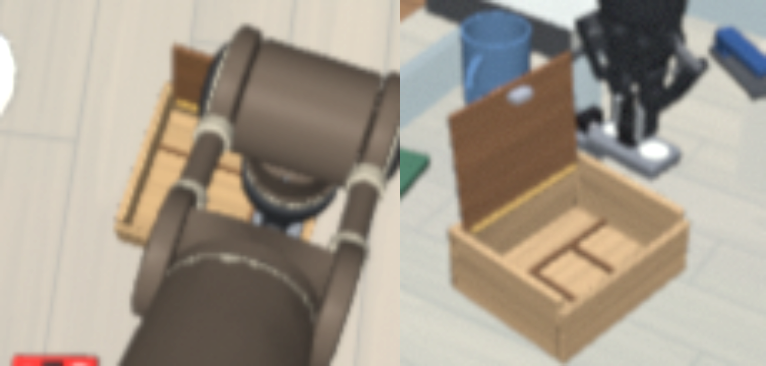

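The roller is held level over pocket 0. Descending.

Call:
{"api": "arm_command", "payload": {"travel": [[1, 1, -25], [0, 0, -25], [0, 0, -20], [0, 0, -15], [0, 0, -10], [0, 0, -8], [0, 0, 0], [0, 0, 0]], "dr": [[0, 0, 0], [0, 0, 0], [0, 0, 0], [0, 0, 0], [0, 0, 0], [0, 0, 0], [0, 0, 0], [0, 0, 0]]}}

```text
time: 15.55
tcp_pos: [0.4709, -0.0465, 0.0493]
orientation: [0.447, 0.548, 0.448, -0.547]
ft_force: [0.1, 0.4, 0.1]
opening: 0.017
```

Run:
```python
from h import *
go([*cas(-.021,-.054),.0294],-.2)
s=grab('side','s7.png')
b=cv2.resize(s['image'][170:240,210:310,::-1],(800,560),interpolation=cv2.INTER_CUBIC)
cv2.imwrite('pics/c7.png',np.clip(b*1.5,0,255).astype(np.uint8))
```

```text
t 15.55 tcp [ 0.4709 -0.0465  0.0493] F [0.1 0.4 0.1] op 0.017 q6 0.01
shift [ -0.2  -0.8 -19.9] rows>= 1.0
yaw now -0.2 turn -0.0
tilt fix [-0.001  -0.0002 -0.    ] toolx [-0.     0.001 -1.   ]
```

View pics/c7.png

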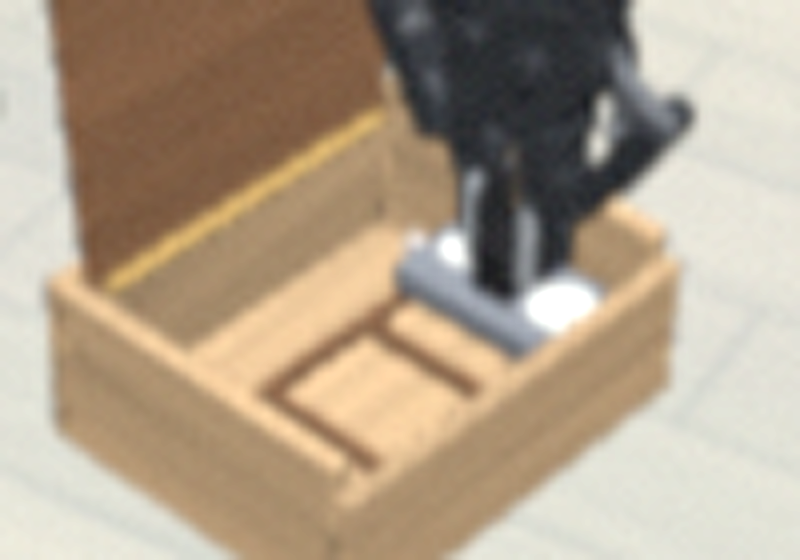

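Call:
{"api": "arm_command", "payload": {"travel": [[0, -1, -6], [0, 0, -5], [0, 0, -3], [0, 0, 0], [0, 0, 0]], "dr": [[0, 0, 0], [0, 0, 0], [0, 0, 0], [0, 0, 0], [0, 0, 0]]}}

```text
time: 16.02
tcp_pos: [0.4704, -0.047, 0.0351]
orientation: [0.447, 0.547, 0.448, -0.547]
ft_force: [0.3, 0.7, -0.4]
opening: 0.0168
```

Call:
{"api": "arm_command", "payload": {"travel": [[0, 0, -3], [0, 0, -2], [0, 0, -1], [0, 0, 0], [0, 0, 0]], "dr": [[0, 0, 0], [0, 0, 0], [0, 0, 0], [0, 0, 0], [0, 0, 0]]}}

```text
time: 16.43
tcp_pos: [0.4706, -0.047, 0.0294]
orientation: [0.448, 0.547, 0.448, -0.547]
ft_force: [-1.3, 0.2, 2.1]
opening: 0.0165
```

It is on the floor at the predicted z of 0.0294. Releasing and going up, then over to look at A.

Call:
{"api": "arm_command", "payload": {"travel": [[0, 0, 0], [0, 0, 0], [0, 0, 0], [0, 0, 10], [0, 0, 25], [0, 0, 35], [0, 0, 35], [0, 0, 25], [-20, -30, 0], [-20, -30, 0]], "dr": [[0, 0, 0], [0, 0, 0], [0, 0, 0], [0, 0, 0], [0, 0, 0], [0, 0, 0], [0, 0, 0], [0, 0, 0], [0, 0, 0], [0, 0, 0]], "hand": 0.55}}

```text
time: 17.27
tcp_pos: [0.4333, -0.1076, 0.1629]
orientation: [0.451, 0.548, 0.447, -0.545]
ft_force: [-0.2, -1.0, -0.5]
opening: 0.047
```

Call:
{"api": "arm_command", "payload": {"travel": [[-20, -35, 10], [-20, -35, 10], [0, -40, 0], [0, -40, 0], [0, -40, 0], [0, 0, 0], [0, 0, 0], [0, 0, 0]], "dr": [[0, 0, 0], [0, 0, 0], [0, 0, 0], [0, 0, 0], [0, 0, 0], [0, 0, 0], [0, 0, 0], [0, 0, 0]]}}

```text
time: 17.93
tcp_pos: [0.3902, -0.2966, 0.1793]
orientation: [0.447, 0.548, 0.448, -0.547]
ft_force: [0.2, 0.7, -0.2]
opening: 0.0469
```

Run:
```python
from h import *
t=grab('top','t8.png');s=grab('side','s8.png')
rollers(t,(310,165,355,260));rollers(t,(220,170,300,240),60);print('s');rollers(s,(255,155,285,180))
print('pocket0 proj',proj(t,[*cas(-.021,-.054),.040]))
f=t
im=t['image'].astype(int);w=np.zeros((384,512),bool);w[170:206,312:352]=1
gr=w&((im[...,2]>im[...,0]+5)|(im.max(2)<75))
b=max(blobs(gr),key=lambda b:b[0]);cs,_=cv2.findContours(b[2].astype(np.uint8),0,1)
r=cv2.boxPoints(cv2.minAreaRect(cs[0]));P=np.array([onz(f,*p,.012)[:2] for p in r])
e=[(P[(i+1)%4]-P[i]) for i in range(4)];L=[np.linalg.norm(x) for x in e];i=int(np.argmax(L))
print('roller',b[0],P.mean(0).round(4),np.round(L,3),'yaw',np.arctan2(*e[i][::-1]).round(3))
a=cv2.resize(t['image'][150:260,220:360,::-1],(770,600),interpolation=cv2.INTER_CUBIC)
cv2.imwrite('pics/c8.png',np.clip(a*1.5,0,255).astype(np.uint8))
go([.604,-.205,.15],-.2)
```

```text
dark 58 [326.6 184.8] [ 0.6026 -0.2076  0.03  ]
dark 78 [346.2 252. ] [ 0.3968 -0.2858  0.03  ]
dark 45 [272.2 219.1] [ 0.4706 -0.0474  0.03  ]
s
dark 60 [261.1 168.8] [ 0.6043 -0.2031  0.03  ]
pocket0 proj [272.26011626 218.46692759]
roller 171 [ 0.6036 -0.208 ] [0.076 0.04  0.076 0.039] yaw -0.276
t 18.03 tcp [ 0.3904 -0.2956  0.1791] F [-0.6 -0.4  0.8] op 0.0468 q6 -0.54
shift [213.6  90.6 -29.1] rows>= 6.0
yaw now -0.198 turn -0.002
tilt fix [-0.0021 -0.0009 -0.    ] toolx [-0.001  0.002 -1.   ]
```

View pics/c8.png

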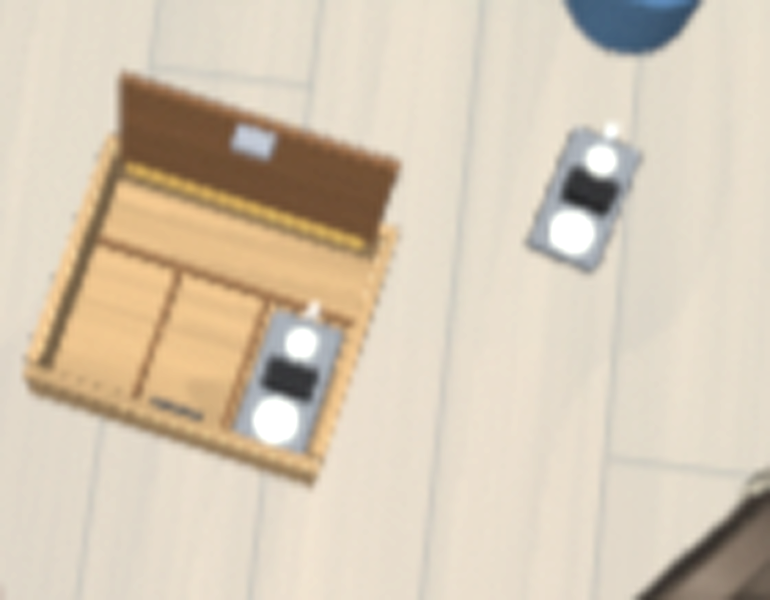

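B lies in pocket 0: its grip at (272.2,219.1) against the expected (272.3,218.5). A is at (0.603,-0.207), yaw -0.276.

Call:
{"api": "arm_command", "payload": {"travel": [[35, 15, 0], [35, 15, 0], [36, 15, 0], [36, 15, -5], [36, 15, -10], [35, 14, -14], [0, 0, 0], [0, 0, 0], [0, 0, 0]], "dr": [[0, 0, -0.013], [0, 0, -0.013], [0, 0, -0.013], [0, 0, -0.013], [0, 0, -0.013], [0, 0, -0.013], [0, 0, 0], [0, 0, 0], [0, 0, 0]]}}

```text
time: 18.78
tcp_pos: [0.6029, -0.2064, 0.1497]
orientation: [-0.426, -0.563, -0.428, 0.564]
ft_force: [-0.2, 0.5, 0.0]
opening: 0.0469
```

Run:
```python
from h import *
go([.603,-.207,.0225],-.276)
```

```text
t 18.78 tcp [ 0.6029 -0.2064  0.1497] F [-0.2  0.5  0. ] op 0.0469 q6 -0.12
shift [ 1.000e-01 -6.000e-01 -1.272e+02] rows>= 4.0
yaw now -0.274 turn -0.002
tilt fix [-0.0015 -0.0023 -0.    ] toolx [-0.002  0.002 -1.   ]
```

Call:
{"api": "arm_command", "payload": {"travel": [[0, -1, -30], [0, 0, -30], [0, 0, -25], [0, 0, -20], [0, 0, -12], [0, 0, -7], [0, 0, -3], [0, 0, 0], [0, 0, 0]], "dr": [[0, 0, 0], [0, 0, 0], [0, 0, 0], [0, 0, 0], [0, 0, 0], [0, 0, 0], [0, 0, 0], [0, 0, 0], [0, 0, 0]]}}

```text
time: 19.53
tcp_pos: [0.6047, -0.2097, 0.0249]
orientation: [0.427, 0.565, 0.426, -0.564]
ft_force: [1.2, 0.2, 1.1]
opening: 0.0474
```

Call:
{"api": "arm_command", "payload": {"travel": [[0, 0, 0], [0, 0, 0], [0, 0, 0], [0, 0, 0], [0, 0, 0], [0, 0, 0]], "dr": [[0, 0, 0], [0, 0, 0], [0, 0, 0], [0, 0, 0], [0, 0, 0], [0, 0, 0]], "hand": 0}}

```text
time: 20.03
tcp_pos: [0.605, -0.2096, 0.0247]
orientation: [0.427, 0.565, 0.426, -0.564]
ft_force: [0.2, 0.1, 5.7]
opening: 0.017
```

Run:
```python
from h import *
go([*cas(-.021,0),.15],-.2)
print(cas(-.021,0)-[.603,-.2077], cas(-.021,.0)-[.4705,-.0470])
```

```text
t 20.03 tcp [ 0.605  -0.2096  0.0247] F [0.2 0.1 5.7] op 0.017 q6 -0.13
shift [-123.5  215.3  125.3] rows>= 7.0
yaw now -0.277 turn 0.077
tilt fix [0.     0.0024 0.    ] toolx [ 0.002 -0.    -1.   ]
[-0.1215814   0.21337206] [0.0109186  0.05267206]
```

Call:
{"api": "arm_command", "payload": {"travel": [[0, 0, 10], [0, 0, 25], [0, 0, 35], [0, 0, 30], [0, 0, 25], [-25, 0, 0], [-35, 0, 0], [-35, 0, 0], [-33, 10, 0], [-12, 35, 0]], "dr": [[0, 0, 0], [0, 0, 0], [0, 0, 0], [0, 0, 0], [0, 0, 0], [0, 0, 0.02], [0, 0, 0.02], [0, 0, 0.02], [0, 0, 0.017], [0, 0, 0]]}}

```text
time: 20.87
tcp_pos: [0.4591, -0.1661, 0.1476]
orientation: [-0.445, -0.547, -0.447, 0.549]
ft_force: [1.2, 1.2, -0.2]
opening: 0.017
```

Call:
{"api": "arm_command", "payload": {"travel": [[0, 35, 0], [0, 35, 0], [4, 35, 0], [5, 35, 0], [7, 28, 0], [0, 0, 0], [0, 0, 0], [0, 0, 0]], "dr": [[0, 0, 0], [0, 0, 0], [0, 0, 0], [0, 0, 0], [0, 0, 0], [0, 0, 0], [0, 0, 0], [0, 0, 0]]}}

```text
time: 21.53
tcp_pos: [0.4791, 0.0038, 0.1481]
orientation: [-0.447, -0.547, -0.448, 0.547]
ft_force: [-0.3, -0.9, -1.4]
opening: 0.0169
```

Run:
```python
from h import *
go([.4814,.004,.0307],-.2)
```

```text
t 21.53 tcp [0.4791 0.0038 0.1481] F [-0.3 -0.9 -1.4] op 0.0169 q6 0.12
shift [   2.3    0.2 -117.4] rows>= 3.0
yaw now -0.199 turn -0.001
tilt fix [-0.0005 -0.0012 -0.    ] toolx [-0.001  0.001 -1.   ]
```

Call:
{"api": "arm_command", "payload": {"travel": [[2, 0, -25], [0, 0, -25], [0, 0, -20], [0, 0, -15], [0, 0, -10], [0, 0, -5], [0, 0, 0], [0, 0, 0]], "dr": [[0, 0, 0], [0, 0, 0], [0, 0, 0], [0, 0, 0], [0, 0, 0], [0, 0, 0], [0, 0, 0], [0, 0, 0]]}}

```text
time: 22.2
tcp_pos: [0.4821, 0.0033, 0.0486]
orientation: [0.447, 0.548, 0.448, -0.547]
ft_force: [0.6, -0.6, -1.0]
opening: 0.017
```

Run:
```python
from h import *
go([.4814,.004,.0307],-.2)
s=grab('side','s9.png')
b=cv2.resize(s['image'][170:240,210:310,::-1],(800,560),interpolation=cv2.INTER_CUBIC)
cv2.imwrite('pics/c9.png',np.clip(b*1.5,0,255).astype(np.uint8))
```

```text
t 22.2 tcp [0.4821 0.0033 0.0486] F [ 0.6 -0.6 -1. ] op 0.017 q6 0.12
shift [ -0.7   0.7 -17.9] rows>= 1.0
yaw now -0.201 turn 0.001
tilt fix [-0.0009  0.0004  0.    ] toolx [ 0.     0.001 -1.   ]
```

View pics/c9.png

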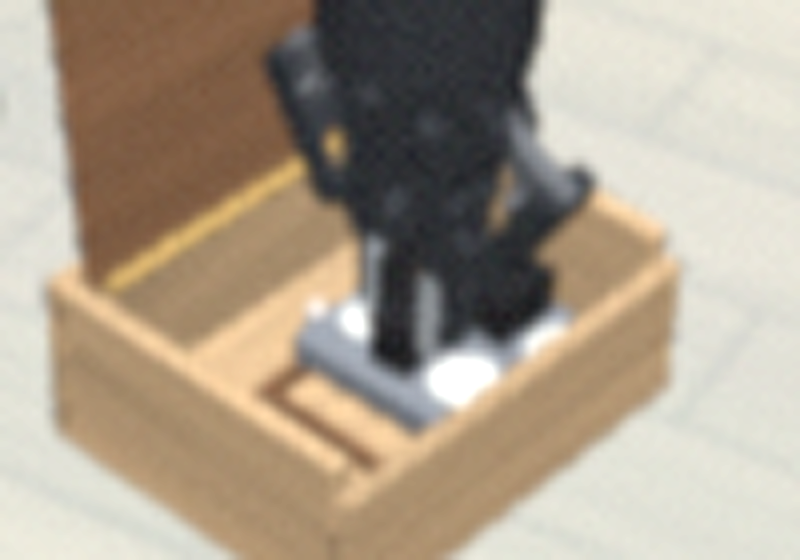

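The roller is over the middle pocket and lined up with the rib. Lowering it.

Call:
{"api": "arm_command", "payload": {"travel": [[-1, 1, -5], [0, 0, -5], [0, 0, -3], [0, 0, 0], [0, 0, -2], [0, 0, -2], [0, 0, 0], [0, 0, 0]], "dr": [[0, 0, 0], [0, 0, 0], [0, 0, 0], [0, 0, 0], [0, 0, 0], [0, 0, 0], [0, 0, 0], [0, 0, 0]]}}

```text
time: 22.92
tcp_pos: [0.4806, 0.0049, 0.0312]
orientation: [0.447, 0.548, 0.448, -0.547]
ft_force: [0.7, -0.1, -0.9]
opening: 0.0171
```

Call:
{"api": "arm_command", "payload": {"travel": [[0, 0, -1], [0, 0, 0], [0, 0, 0]], "dr": [[0, 0, 0], [0, 0, 0], [0, 0, 0]]}}

```text
time: 23.17
tcp_pos: [0.4809, 0.0049, 0.0306]
orientation: [0.447, 0.548, 0.448, -0.547]
ft_force: [-1.0, 0.3, 2.8]
opening: 0.0172
```

Call:
{"api": "arm_command", "payload": {"travel": [[0, 0, 0], [0, 0, 0], [0, 0, 0], [0, 0, 10], [0, 0, 25], [0, 0, 35], [0, 0, 35], [0, 0, 35], [0, 0, 30], [0, 0, 0]], "dr": [[0, 0, 0], [0, 0, 0], [0, 0, 0], [0, 0, 0], [0, 0, 0], [0, 0, 0], [0, 0, 0], [0, 0, 0], [0, 0, 0], [0, 0, 0]], "hand": 0.5}}

```text
time: 24.0
tcp_pos: [0.4859, 0.0045, 0.2082]
orientation: [0.451, 0.551, 0.444, -0.543]
ft_force: [2.3, -0.3, 1.0]
opening: 0.0431
```

Call:
{"api": "arm_command", "payload": {"travel": [[-20, -30, 0], [-20, -35, 0], [-20, -35, 0], [-20, -35, 0], [0, -40, 0], [0, -40, 0], [0, 0, 0], [0, 0, 0], [0, 0, 0]], "dr": [[0, 0, 0], [0, 0, 0], [0, 0, 0], [0, 0, 0], [0, 0, 0], [0, 0, 0], [0, 0, 0], [0, 0, 0], [0, 0, 0]], "hand": 0}}

```text
time: 24.75
tcp_pos: [0.4001, -0.2097, 0.2]
orientation: [0.446, 0.548, 0.448, -0.547]
ft_force: [-0.1, 0.4, -0.3]
opening: -0.0002
```

Run:
```python
from h import *
t=grab('top','t10.png');s=grab('side','s10.png')
rollers(t,(220,190,300,235),60);rollers(t,(310,165,355,260),60)
for i in(0,1):print('pocket proj',i,proj(t,[*cas(-.021,(i-1)*.054),.040]))
cv2.imwrite('pics/c10.png',np.clip(cv2.resize(t['image'][135:255,150:310,::-1],(800,600),interpolation=cv2.INTER_CUBIC)*1.4,0,255).astype(np.uint8))
cv2.imwrite('pics/c10s.png',np.clip(cv2.resize(s['image'][140:300,120:330,::-1],(787,600),interpolation=cv2.INTER_CUBIC)*1.4,0,255).astype(np.uint8))
go([*cas(.1,-.02),.25],-.2)
```

```text
dark 46 [255.8 213.6] [0.4814 0.0055 0.03  ]
dark 44 [272.1 219. ] [ 0.4707 -0.0471  0.03  ]
dark 70 [337.9 201.6] [ 0.5521 -0.2479  0.03  ]
dark 31 [347.1 209.3] [ 0.5309 -0.2785  0.03  ]
big 176 [343.23295455 235.97159091]
big 185 [333.97297297 243.98918919]
dark 25 [315.6 239.7] [ 0.4229 -0.1885  0.03  ]
pocket proj 0 [272.26011626 218.46692759]
pocket proj 1 [255.81741804 213.02495012]
t 24.85 tcp [ 0.4004 -0.2088  0.2   ] F [-0.2  0.7 -1.2] op 0.0002 q6 -0.38
shift [195.6 170.8  50. ] rows>= 7.0
yaw now -0.199 turn -0.001
tilt fix [-0.0019 -0.0009 -0.    ] toolx [-0.001  0.002 -1.   ]
```

View pics/c10.png

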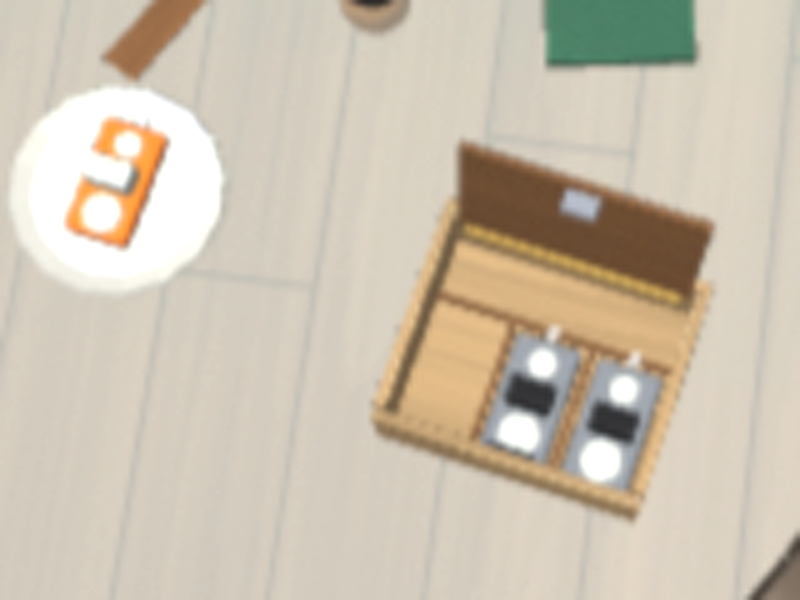

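View pics/c10s.png

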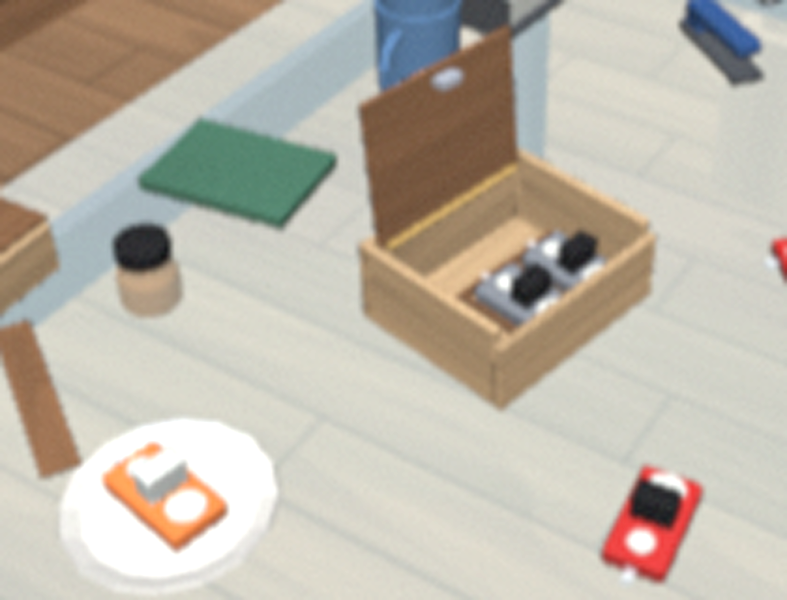

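Everything is seated: fresh grips at (255.8,213.6) and (272.1,219.0), which match the pockets, and the spent roller is centred on the saucer at (173.4,171.6). No other grey roller is in view. Next I'll go behind the open lid with the fingers shut.

Call:
{"api": "arm_command", "payload": {"travel": [[0, 0, 40], [0, 0, 40], [28, 23, 10], [28, 23, 0], [28, 24, 0], [28, 24, 0], [27, 24, 0], [27, 23, 0], [27, 23, 0], [27, 23, 0]], "dr": [[0, 0, 0], [0, 0, 0], [0, 0, 0], [0, 0, 0], [0, 0, 0], [0, 0, 0], [0, 0, 0], [0, 0, 0], [0, 0, 0], [0, 0, 0]]}}

```text
time: 25.68
tcp_pos: [0.6212, -0.0194, 0.29]
orientation: [-0.448, -0.547, -0.449, 0.547]
ft_force: [0.7, -0.3, 0.1]
opening: -0.0002
```

Call:
{"api": "arm_command", "payload": {"travel": [[0, 0, 0], [0, 0, 0], [0, 0, 0]], "dr": [[0, 0, 0], [0, 0, 0], [0, 0, 0]]}}

```text
time: 25.93
tcp_pos: [0.6197, -0.0218, 0.2896]
orientation: [-0.448, -0.546, -0.449, 0.547]
ft_force: [-0.2, 0.0, 0.3]
opening: -0.0001
```

Run:
```python
from h import *
go([*cas(.12,0),.165],-.2)
```

```text
t 25.93 tcp [ 0.6197 -0.0218  0.2896] F [-0.2  0.   0.3] op -0.0001 q6 0.09
shift [-1.000e-01 -5.000e-01 -1.246e+02] rows>= 4.0
yaw now -0.197 turn -0.003
tilt fix [-0.0007 -0.0023 -0.    ] toolx [-0.002  0.001 -1.   ]
```

Call:
{"api": "arm_command", "payload": {"travel": [[0, 0, -30], [0, 0, -35], [0, 0, -35], [0, 0, -25], [0, 0, 0], [-20, 4, 0], [-19, 4, 0], [0, 0, 0]], "dr": [[0, 0, 0], [0, 0, 0], [0, 0, 0], [0, 0, 0], [0, 0, 0], [0, 0, 0], [0, 0, 0], [0, 0, 0]]}}

```text
time: 26.6
tcp_pos: [0.5794, -0.0154, 0.1668]
orientation: [-0.447, -0.547, -0.448, 0.548]
ft_force: [1.7, 0.0, -0.7]
opening: 0.0001
```

Call:
{"api": "arm_command", "payload": {"travel": [[-14, 3, 2], [-14, 3, 2], [-13, 3, -4], [-13, 2, -5], [-12, 2, -7], [-12, 2, -8], [0, 0, 0]], "dr": [[0, 0, 0], [0, 0, 0], [0, 0, 0], [0, 0, 0], [0, 0, 0], [0, 0, 0], [0, 0, 0]]}}

```text
time: 27.18
tcp_pos: [0.5032, -0.0, 0.1463]
orientation: [0.447, 0.548, 0.448, -0.547]
ft_force: [1.2, 0.6, 0.0]
opening: -0.0001
```

Run:
```python
from h import *
go([*cas(-.0,0),.145],-.2)
s=grab('side','s11.png')
cv2.imwrite('pics/c11.png',np.clip(cv2.resize(s['image'][100:260,160:340,::-1],(675,600),interpolation=cv2.INTER_CUBIC)*1.4,0,255).astype(np.uint8))
```

```text
t 27.18 tcp [ 0.5032 -0.      0.1463] F [1.2 0.6 0. ] op -0.0001 q6 0.11
shift [-1.2  1.5 -1.3] rows>= 1.0
yaw now -0.201 turn 0.001
tilt fix [-0.0014  0.0014  0.    ] toolx [ 0.001  0.001 -1.   ]
```

View pics/c11.png

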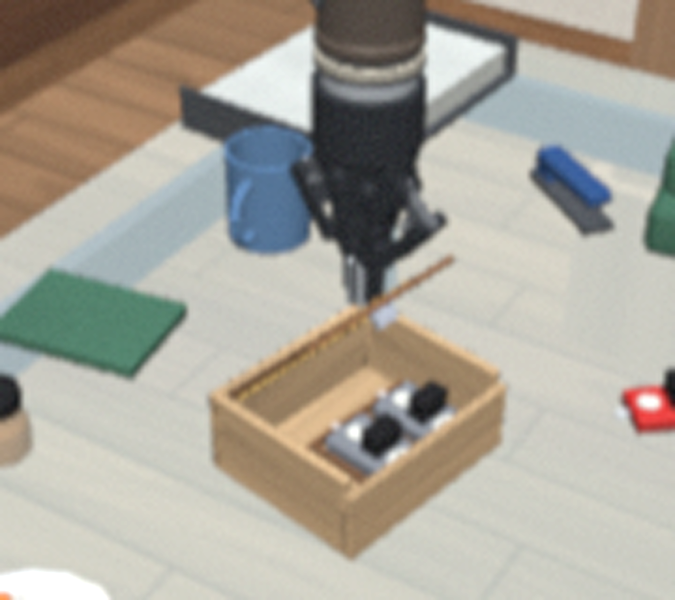

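The lid is following at about 50°. Continuing down the arc.

Call:
{"api": "arm_command", "payload": {"travel": [[-11, 2, -10], [-9, 2, -12], [-8, 2, -12], [-7, 1, -12], [-6, 1, -12], [-5, 1, -10], [0, 0, 0], [0, 0, 0]], "dr": [[0, 0, 0], [0, 0, 0], [0, 0, 0], [0, 0, 0], [0, 0, 0], [0, 0, 0], [0, 0, 0], [0, 0, 0]]}}

```text
time: 27.9
tcp_pos: [0.4582, 0.0086, 0.0779]
orientation: [-0.447, -0.547, -0.448, 0.547]
ft_force: [-1.9, -0.2, 2.0]
opening: 0.0001
```

Call:
{"api": "arm_command", "payload": {"travel": [[0, 0, -3], [0, 0, -3], [0, 0, -2], [0, 0, -2], [0, 0, 0]], "dr": [[0, 0, 0], [0, 0, 0], [0, 0, 0], [0, 0, 0], [0, 0, 0]]}}

```text
time: 28.32
tcp_pos: [0.4582, 0.0087, 0.0672]
orientation: [0.448, 0.548, 0.448, -0.547]
ft_force: [0.9, -1.2, 1.7]
opening: 0.0002
```

Call:
{"api": "arm_command", "payload": {"travel": [[0, 0, -1], [0, 0, -1], [0, 0, 0], [0, 0, 0]], "dr": [[0, 0, 0], [0, 0, 0], [0, 0, 0], [0, 0, 0]]}}

```text
time: 28.65
tcp_pos: [0.4583, 0.0087, 0.066]
orientation: [0.448, 0.548, 0.448, -0.547]
ft_force: [-1.0, -1.2, 7.0]
opening: -0.0002
```

Call:
{"api": "arm_command", "payload": {"travel": [[0, 0, -1], [0, 0, 0], [0, 0, 0]], "dr": [[0, 0, 0], [0, 0, 0], [0, 0, 0]]}}

```text
time: 28.9
tcp_pos: [0.4584, 0.0087, 0.0656]
orientation: [0.448, 0.548, 0.448, -0.547]
ft_force: [-2.3, -1.2, 11.3]
opening: 0.0001
```

At the stop with 11 N. Releasing straight up, then moving aside.

Call:
{"api": "arm_command", "payload": {"travel": [[0, 0, 5], [0, 0, 10], [0, 0, 30], [0, 0, 40], [0, 0, 40], [-20, -35, 0], [-20, -35, 0], [-20, -35, 0], [0, -40, 0], [0, -40, 0]], "dr": [[0, 0, 0], [0, 0, 0], [0, 0, 0], [0, 0, 0], [0, 0, 0], [0, 0, 0], [0, 0, 0], [0, 0, 0], [0, 0, 0], [0, 0, 0]]}}

```text
time: 29.73
tcp_pos: [0.396, -0.1767, 0.1895]
orientation: [0.447, 0.548, 0.448, -0.547]
ft_force: [0.5, -0.2, 1.4]
opening: 0.0001
```

Call:
{"api": "arm_command", "payload": {"travel": [[0, 0, 0], [0, 0, 0], [0, 0, 0], [0, 0, 0], [0, 0, 0], [0, 0, 0], [0, 0, 0], [0, 0, 0], [0, 0, 0], [0, 0, 0]], "dr": [[0, 0, 0], [0, 0, 0], [0, 0, 0], [0, 0, 0], [0, 0, 0], [0, 0, 0], [0, 0, 0], [0, 0, 0], [0, 0, 0], [0, 0, 0]]}}

```text
time: 30.57
tcp_pos: [0.3978, -0.1759, 0.1893]
orientation: [0.447, 0.547, 0.448, -0.547]
ft_force: [0.5, -0.4, -0.4]
opening: 0.0002
```

Run:
```python
from h import *
t=grab('top','t12.png');s=grab('side','s12.png')
a=cv2.resize(t['image'][140:260,150:310,::-1],(400,300),interpolation=cv2.INTER_CUBIC);b=cv2.resize(s['image'][140:300,120:330,::-1],(394,300),interpolation=cv2.INTER_CUBIC)
cv2.imwrite('pics/c12.png',np.clip(np.hstack([a,b])*1.4,0,255).astype(np.uint8))
H=hsv(t);w=np.zeros((384,512),bool);w[165:245,215:305]=1
for b in blobs(w&(H[...,1]>125)&(H[...,2]>125),20):print('plate',b[0],b[1],onz(t,*b[1],.0725).round(4))
print(manip.observe()['time'],manip.observe()['tcp_pos'],manip.observe()['ft_force'])
```

```text
plate 148 [252.72297297 219.28378378] [0.455  0.0119 0.0725]
30.6667 [ 0.39770815 -0.17600908  0.18927093] [-0.37942568  0.57358808  0.11704412]
```

View pics/c12.png

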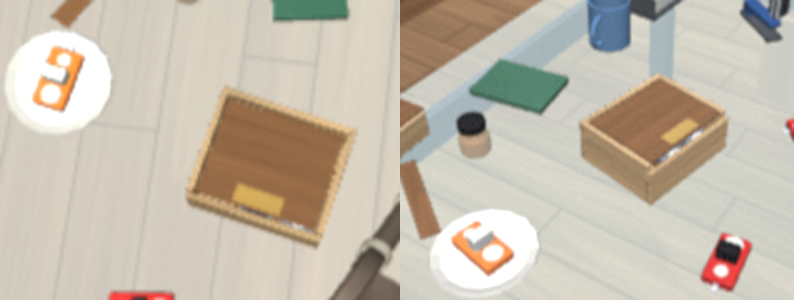

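View pics/t12.png

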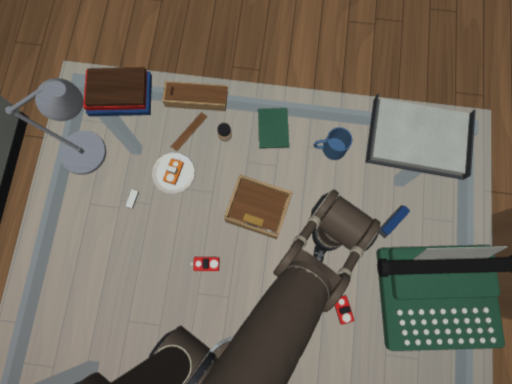

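The lid is flush and shut about 1.5 s after I let go. The brass plate is at (252.7,219.3), against (253.0,219.5) at the start. The spent roller is on the saucer, the bystanders are where they were, and the arm is clear. Handing in.

```bash
python3 -c "
from cell import sign_off
print(sign_off())"
```

```text
the job is handed in; nothing more can be done
None
```

The job is done and handed in after about 31 s of robot time; the hand-in reports no verdict.

- **Lid opening:** I pressed the lid to its stop with about 10 N, and it sprung fully open.
- **Spent roller:** I moved the orange roller from the middle pocket to the saucer. The top view put it within about 1 mm of the saucer's centre, grip up.
- **Fresh rollers:** Only two grey ones were on the desk. One had been knocked about 40 mm while the arm was elsewhere, so I measured it again before fetching it. They lie flat, grip up, in pockets 0 and 1. Their grips were within about 1 px of the expected spots, and each touched down at the pocket-floor height.
- **Lid closing:** I swung the lid down from behind and pressed it to the stop with 11 N. About 1.5 s after letting go it was still flush and shut, with the brass plate within 0.3 px of its starting spot.
- **Last view:** The other things on the desk looked unmoved, and the arm was clear of everything.

No check failed. The only disagreement was between the two cameras, which differed by up to about 4 mm; I relied on the top view for placing.

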